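Read the red pepper's colour

TASK

Pick up the colour reader from its grey mat and aim its black lens level at the middle of the red pepper's side, with the lens about 5 cm from the skin; hold it steady there for two seconds. Then lay the reader back flat on its mat where it lay and let go. Do not touch, move or upset any of the peppers.

Things in the scene. Friction and masses are not known exactly. Their poses are not given: they have to be found in the camera images.
- reader_mid (a point): colour reader, a white block lying on a fixed grey mat (180 x 100 x 4 mm); 150 mm long, 44 wide, 56 tall, 0.26 kg, black grip pads on the sides of its middle, black window on top at the rear, orange button near the black lens nose. Point: its centre, 28 mm above its underside. z up, +x towards the lens, whose face is 75 mm ahead of the point and looks along +x, at the start roughly away from the robot.
- red_mid (a point): a red bell pepper with a short green stem, 75 mm wide, 76 mm tall without the stem (95 mm with it), standing loose on a black-topped plinth (120 x 460 mm, 40 mm high) in a row with the yellow and green peppers, in any order, about 145 mm apart; the point is in its middle, 38 mm above its foot, on its upright axis. Its own turn does not matter.
- yellow_mid (a point): a yellow bell pepper with a short green stem, 75 mm wide, 76 mm tall without the stem (95 mm with it), standing loose on a black-topped plinth (120 x 460 mm, 40 mm high) in a row with the red and green peppers, in any order, about 145 mm apart; the point is in its middle, 38 mm above its foot, on its upright axis. Its own turn does not matter.
- green_mid (a point): a dark green bell pepper with a short green stem, 75 mm wide, 76 mm tall without the stem (95 mm with it), standing loose on a black-topped plinth (120 x 460 mm, 40 mm high) in a row with the red and yellow peppers, in any order, about 145 mm apart; the point is in its middle, 38 mm above its foot, on its upright axis. Its own turn does not matter.
Mind the look-alikes: they are no part of the job. There is more than one size of the part that bears reader_mid; the job needs the smaller.

How it is judged (in metres and radians):
On the way:
1. the reader's lens is aimed at the middle of the red pepper (its axis within 22 mm sideways and in height), 20 to 95 mm from the skin, level within 15 degrees and still, for 1 second (x of red_mid in the frame of reader_mid between 0.131 and 0.206 m and y of red_mid in the frame of reader_mid between -0.022 and 0.022 m and z of red_mid in the frame of reader_mid between -0.022 and 0.022 m and angle between reader_mid's own z axis and vertical below 0.26 rad and linear speed of reader below 0.02 m/s and angular speed of reader below 0.2 rad/s), for 1 s.
At the end, for the whole second after the job is handed in: The reader lies flat on its mat, its centre within 40 mm of where it started, released and at rest; the peppers stand where they stood (distance of reader_mid from where it was at the start of the episode below 0.04 m and height (world z) of reader_mid below 0.04 m and angle between reader_mid's own z axis and vertical below 0.1 rad and linear speed of reader below 0.02 m/s); the robot touches nothing.
It fails at once if the red pepper is touched by the reader or the robot, moved more than 10 mm or tipped (distance of red_mid from where it was at the start of the episode above 0.01 m or angle between red_mid's own z axis and vertical above 0.2 rad or contact force between any of reader, the arm, the fingers and red above 0.3 N).
It fails at once if the yellow pepper is touched by the reader or the robot, moved more than 10 mm or tipped (distance of yellow_mid from where it was at the start of the episode above 0.01 m or angle between yellow_mid's own z axis and vertical above 0.2 rad or contact force between any of reader, the arm, the fingers and yellow above 0.3 N).
It fails at once if the green pepper is touched by the reader or the robot, moved more than 10 mm or tipped (distance of green_mid from where it was at the start of the episode above 0.01 m or angle between green_mid's own z axis and vertical above 0.2 rad or contact force between any of reader, the arm, the fingers and green above 0.3 N).
It also fails if it takes over 43 s, if anything falls off the work surface, if the arm or the gripper's body presses on something with over 40 N, if the wrist force passes 120 N, or if a joint passes its speed limit or range.

ROBOT

A 7-joint arm with a two-finger parallel gripper is mounted at the origin on the work surface. World frame = base frame: x ahead of the robot, y to its left, z up, the work surface at z = 0. Lengths are in mm, angles in rad, forces in N, time in s.
With the tool pointing down it reaches from about 400 to 875 mm from the base axis. Payload 4.4 kg.
Tool frame: the origin (TCP) lies on the centre line of the jaws, within the pads' length; the fingertips stand ctrl.nose_length ahead of it and the grasp point (between the pads) lies 6 mm ahead of it (ctrl.nose_length is the distance from the TCP to the fingertips, in mm); z points along the fingers, y is the direction in which the jaws open and shut (so a half turn about z gives the same grasp; the last joint's range is limited). The gripper opens to 85 mm and grips with 20 to 120 N. Pads are 22 mm wide; open, the fingers measure 114 mm over their backs; the gripper's body (76 mm by 85 mm) begins 54 mm behind the grasp point. The pads swing forward as they close: fully open they stand 13 mm farther back than shut.
Start: joints at [1.241, 0.628, 0.038, 1.517, -0.027, 0.996, -0.02], TCP at [169.515, -627.521, 256.313] pointing down, gripper open.
Joint ranges: [-3.06, 3.06], [-0.37, 2.12], [-1.25, 1.32], [0.18, 2.47], [-1.1, 4.24], [0.23, 1.98], [-2.94, 2.94]. Speed limits (rad/s): [2.57, 2.57, 3.14, 3.14, 3.14, 3.14, 3.14].

INTERFACE

Orientations are given as [roll, pitch, yaw] about the fixed x, y, z axes, in that order (R = Rz(yaw) Ry(pitch) Rx(roll)).
In Python, from cell import ctrl, vision gives the robot as it stands. The module is installed in compiled form; this text tells all that it offers.
- The arm moves only by the shell command python3 -m inch 'ROWS'. ROWS is a JSON object of lists of equal length, an entry for each row: "travel": the shift along the tool's x, y, z in cm, a list of three; "twist": the turn about the tool's z in degrees; "fingers": the finger opening in cm, from 0 to 8.54. A call has exactly 10 rows; each row is the pose to reach, as a shift and turn from the pose commanded when the call began, along the tool's axes at that moment; what a row does not reach only later rows make up. A row lasts 1/12 s, in which the tool goes at most 41.7 mm and 7.16 degrees, less where a joint would pass 70% of its speed; a pose out of reach is approached as far as the arm can. A call with a gripper value outside its range is refused whole. The fingers move at their own pace and stop on an object; the grip force is fixed at half the most. Time passes only in rows, so rows that repeat a pose let the fingers close, or fill a call up. It gives the time, the measured TCP pose, the force and the opening at its end, in the units of the state.
- ctrl.read_state(): the state, without advancing time (a new reading comes with each control period).
- vision.get_image(name): name is "side" or "top" or "wrist"; returns a dict with "frame" (384x512x3 uint8, red, green, blue), "fx", "fy", "cx", "cy" (pixels), "position" and "orientation" of the camera in the world. Camera axes: x right, y down, z forward; pixel columns grow to the right and rows downward; lengths in mm; the calibration is good to about 2 mm. A picture is of the moment at which its call begins. There is no depth.
- ctrl.finish_job(): hands the job in, once; it reports no verdict.
The state is a dict: "clock": time; "qpos": joint angles; "qd": joint speeds; "tau": joint torques, N m; "eef_pos": TCP position; "tool_rot": TCP orientation; "force": force on the tool from outside, world axes, zero at the start; "torque": the same for the moment, N m; "width": finger opening in mm.
Only numpy, scipy, OpenCV 4.12 (cv2) and the standard library are available. Lean on these libraries where they do the work, as an engineer would, in place of code of your own. Each camera call takes 0.05 s, during which the arm holds its last target.

## Working session

There is one attempt and no reset: what is moved stays moved. The work goes in short steps, Python scripts to look and compute and a shell command to move; the robot and the scene stay as the last step left them, time stands still between calls to the robot, and variables do not carry over. Pictures are saved under pics/ and viewed, and the job is handed in when it is done.

```bash
mkdir -p pics; python3 - <<'E'
from cell import ctrl, vision
import cv2
s=ctrl.read_state(); print({k:(v if not hasattr(v,'__len__') else [round(float(x),3) for x in v]) for k,v in s.items()}, ctrl.nose_length)
for n in ["side","top","wrist"]:
    d=vision.get_image(n); cv2.imwrite(f"pics/{n}0.png",d["frame"][:,:,::-1])
    print(n,d["fx"],d["cx"],d["cy"],d["position"],d["orientation"])
E
```

```text
{'clock': 0.0, 'qpos': [1.241, 0.629, 0.038, 1.518, -0.027, 0.996, -0.02], 'qd': [0.0, -0.001, 0.001, -0.001, -0.001, 0.001, -0.001], 'tau': [-0.0, -56.339, 1.226, -19.345, 0.011, 0.01, 0.0], 'eef_pos': [169.365, -626.935, 255.387], 'tool_rot': [-3.14, 0.0, 0.264], 'force': [-0.272, 0.366, -0.694], 'torque': [-0.059, -0.025, -0.028], 'width': 85.19197462055175} 25.0
side 367.54281233412576 260.4614299745755 194.31533399031355 [471.77024382 642.50344732 456.15225552] [-2.12543696 -0.02061949 -2.8924829 ]
top 350.5980704875484 254.6808995595283 190.68283044367323 [513.02190009  18.70606235 729.16339216] [-3.00307921  0.02418467 -1.571947  ]
wrist 283.1317724333463 255.62267067171885 184.18539901552327 [ 232.17584095 -610.14374947  374.09172375] [ 2.87881793e+00  1.14616093e-03 -1.30811702e+00]
```

View pics/side0.png

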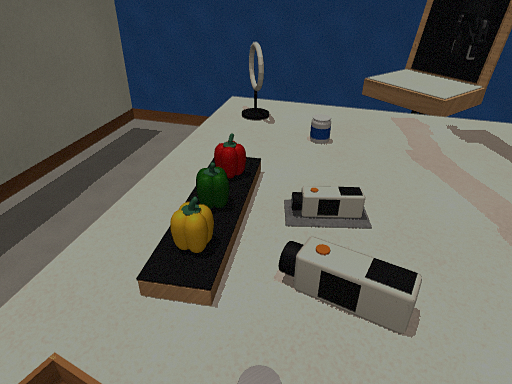

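View pics/top0.png

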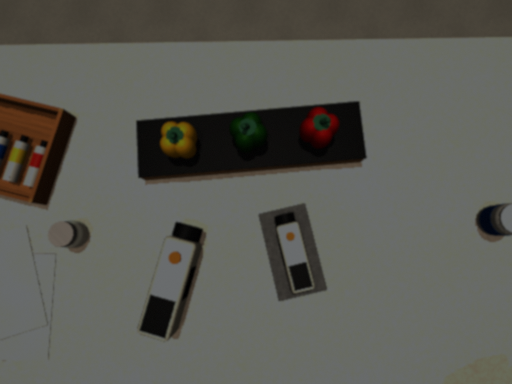

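View pics/wrist0.png

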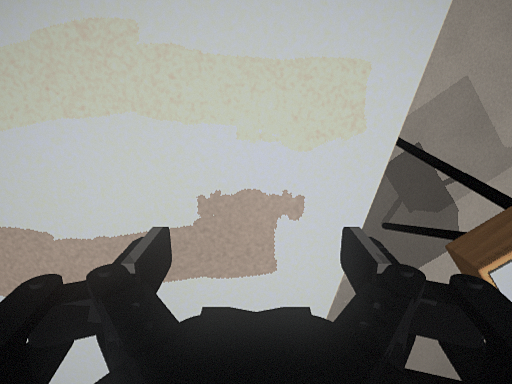

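```bash
cat > h.py <<'E'
import numpy as np, cv2
from scipy.spatial.transform import Rotation as Ro
from cell import ctrl, vision
def R(o): return Ro.from_euler('xyz',o).as_matrix()
def ray(d,u,v):
    r=R(d["orientation"])@np.array([(u-d["cx"])/d["fx"],(v-d["cy"])/d["fy"],1]); return np.array(d["position"]),r/np.linalg.norm(r)
def plane(d,u,v,z):
    p,r=ray(d,u,v); return p+r*(z-p[2])/r[2]
def proj(d,P):
    c=R(d["orientation"]).T@(np.array(P)-d["position"]); return d["fx"]*c[0]/c[2]+d["cx"],d["fy"]*c[1]/c[2]+d["cy"]
def tri(a,b):
    (p,r),(q,s)=a,b
    t=np.linalg.lstsq(np.stack([r,-s],1),q-p,rcond=None)[0]; A=p+r*t[0];B=q+s*t[1]; return (A+B)/2,np.linalg.norm(A-B)
E
python3 - <<'E'
from h import *
T=vision.get_image("top");S=vision.get_image("side")
def blob(d,f,box):
    im=cv2.cvtColor(d["frame"],cv2.COLOR_RGB2HSV).astype(int); m=f(im).astype(np.uint8)
    k=np.zeros_like(m);x0,y0,x1,y1=box;k[y0:y1,x0:x1]=1;m*=k
    n,l,st,c=cv2.connectedComponentsWithStats(m); i=1+np.argmax(st[1:,4]); return st[i],c[i]
red=lambda h:((h[...,0]<8)|(h[...,0]>172))&(h[...,1]>150)&(h[...,2]>50)
ora=lambda h:(h[...,0]>3)&(h[...,0]<22)&(h[...,1]>140)&(h[...,2]>80)
for f,bt,bs in [(red,(290,95,350,160),(205,130,255,185)),(ora,(280,225,300,245),(300,180,325,197))]:
    a,ca=blob(T,f,bt);b,cb=blob(S,f,bs); print(a,ca,b,cb)
    print(tri(ray(T,*ca),ray(S,*cb)))
    print(plane(T,*ca,60),plane(S,*cb,60))
c=T["frame"][190:310,245:345][:,:,::-1]; c=cv2.convertScaleAbs(c,alpha=1.8)
cv2.imwrite("pics/topc.png",cv2.resize(c,None,fx=5,fy=5,interpolation=cv2.INTER_CUBIC))
c=S["frame"][170:240,270:385][:,:,::-1]
cv2.imwrite("pics/sidec.png",cv2.resize(c,None,fx=6,fy=6,interpolation=cv2.INTER_CUBIC))
E
```

```text
[303 107  36  34 569] [319.74165202 124.38488576] [214 141  32  37 807] [230.34944238 158.76951673]
(array([727.89458362, -91.84426128,  74.1540455 ]), np.float64(9.708005938114226))
[737.68824731 -93.61687115  60.        ] [ 731.69287022 -117.14830229   60.        ]
[287 233   7   7  38] [289.92105263 235.94736842] [311 188   7   4  24] [313.95833333 189.375     ]
(array([519.02788689, -31.83785618,  58.83387129]), np.float64(1.410155484772985))
[519.71978527 -31.703795    60.        ] [518.18730194 -29.89901796  60.        ]
```

View pics/topc.png

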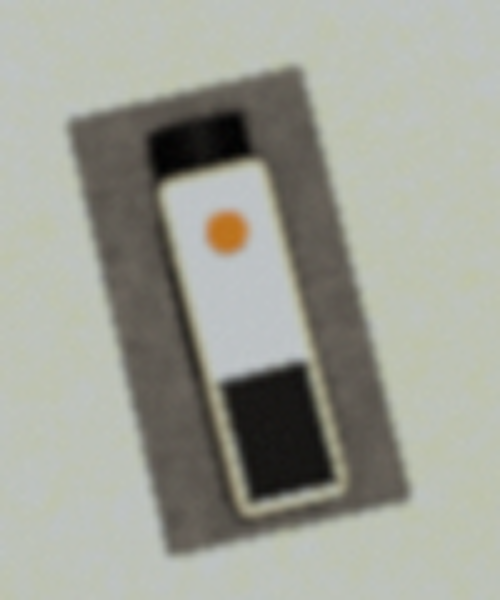

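View pics/sidec.png

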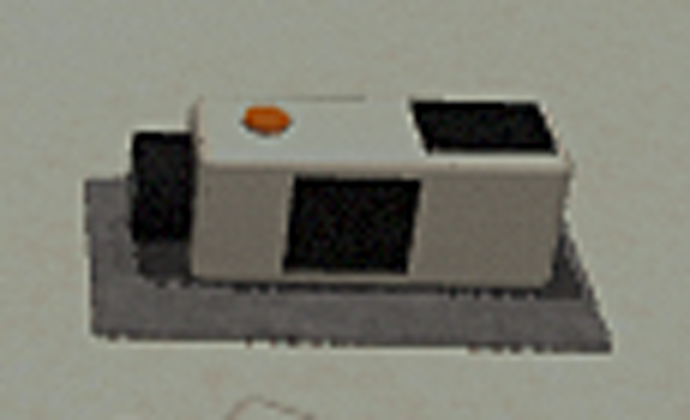

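```bash
python3 - <<'E'
from h import *
T=vision.get_image("top");S=vision.get_image("side")
k=[(160,182),(262,158),(348,488),(240,515)]
P=[plane(T,245+x/5-.4,190+y/5-.4,60) for x,y in k]; print(np.round(P,1))
P=np.array(P);f=(P[0]+P[1])/2;r=(P[2]+P[3])/2;print("front",f,"rear",r,"len",np.linalg.norm(f-r),"w",np.linalg.norm(P[0]-P[1]),"yaw",np.degrees(np.arctan2(*(f-r)[[1,0]])))
m=[(72,120),(300,68),(408,495),(170,553)]
M=np.array([plane(T,245+x/5-.4,190+y/5-.4,4) for x,y in m]);print("mat",M.mean(0),np.degrees(np.arctan2(*((M[0]+M[1]-M[2]-M[3])[[1,0]]))),np.linalg.norm(M[0]-M[3]),np.linalg.norm(M[0]-M[1]))
# plinth
pl=[plane(T,u,v,40) for u,v in [(137,120),(359,102),(365,158),(138,178)]];print("plinth",np.round(pl,1),np.mean(pl,0))
cr=[]
for d,b in [(T,(280,90,360,170)),(S,(195,120,265,195))]:
    x0,y0,x1,y1=b;c=cv2.convertScaleAbs(d["frame"][y0:y1,x0:x1][:,:,::-1],alpha=2)
    cr.append(cv2.resize(c,(0,0),fx=400/c.shape[1],fy=400/c.shape[1]))
    F=d["frame"].astype(int);mk=(F[...,0]>2.0*F[...,1]+6)&(F[...,0]>25);mk2=np.zeros_like(mk);mk2[y0:y1,x0:x1]=mk[y0:y1,x0:x1];ys,xs=np.nonzero(mk2);print(xs.min(),xs.max(),ys.min(),ys.max())
h=max(c.shape[0] for c in cr);cv2.imwrite("pics/pep.png",np.hstack([cv2.copyMakeBorder(c,0,h-c.shape[0],0,0,0) for c in cr]))
E
```

```text
[[538.5  -6.8  60. ]
 [547.5 -45.5  60. ]
 [425.7 -75.1  60. ]
 [415.9 -35.1  60. ]]
front [542.97906165 -26.1442276   60.        ] rear [420.77528327 -55.08888435  60.        ] len 125.5848581769937 w 39.81118014205858 yaw 13.325266716055346
mat [490.59594641 -39.56536935   4.        ] 12.7673130202886 177.5530929421128 96.88484936950898
plinth [[ 757.3  277.6   40. ]
 [ 791.1 -178.1   40. ]
 [ 674.  -185.1   40. ]
 [ 636.   270.    40. ]] [714.57312741  46.12660286  40.        ]
300 339 106 145
201 259 122 178
```

View pics/pep.png

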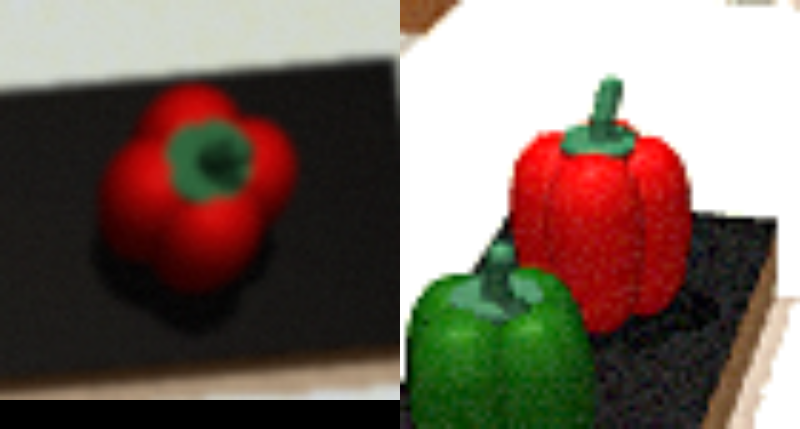

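```bash
python3 - <<'E'
from h import *
T=vision.get_image("top");S=vision.get_image("side")
print(tri(ray(T,321.6,121.6),ray(S,229.6,143.7)))
for z in (108,112,116): print(plane(T,321.6,121.6,z),plane(S,229.6,143.7,z))
# body outline: top-view bbox-centre ray at z=78
print(plane(T,319.5,127.5,78), plane(S,230,160,78))
for c in [(727,-100),(727,-95),(732,-97)]:
  for d in (T,S):
    Q=[]
    for z in (45,60,78,95,110):
      rr={45:30,60:36,78:37.5,95:37,110:28}[z]
      Q+=[proj(d,(c[0]+rr*np.cos(a),c[1]+rr*np.sin(a),z)) for a in np.linspace(0,6.28,30)]
    Q=np.array(Q);print(c,Q.min(0),Q.max(0))
E
```

```text
(array([723.8792505 , -88.35575614, 113.11575754]), np.float64(2.287433269399292))
[726.82807258 -89.08887898 108.        ] [726.30269796 -98.75193657 108.        ]
[725.45126142 -88.39473027 112.        ] [723.37831703 -90.23548583 112.        ]
[724.07445026 -87.70058157 116.        ] [720.4539361  -81.71903508 116.        ]
[725.46356605 -89.96969806  78.        ] [718.66113735 -76.37911613  78.        ]
(727, -100) [304.78612234 104.82069753] [346.18682788 147.32842819]
(727, -100) [213.63922125 137.83416818] [245.74592337 173.67846594]
(727, -95) [302.23963183 104.84807448] [343.49111569 147.34743054]
(727, -95) [212.87359876 138.63813952] [245.15004933 174.67036886]
(732, -97) [303.20667609 102.29826625] [344.47141207 144.84966186]
(732, -97) [211.1341142  138.06929514] [243.34766783 173.97995131]
```

```bash
python3 -m inch '{"travel":[[0.5,-0.5,0],[1.8,-1.9,0],[4,-4.2,0.5],[6.5,-6.8,1],[9,-9.4,1.5],[11.5,-12,2],[14,-14.6,2.5],[16.5,-17.2,3],[19,-19.8,3.5],[21.5,-22.4,4]],"twist":[0,0,0,0,0,0,0,0,0,0],"fingers":[8.5,8.5,8.5,8.5,8.5,8.5,8.5,8.5,8.5,8.5]}'
python3 -m inch '{"travel":[[2.5,-2.6,0.6],[5,-5.2,1.2],[7.5,-7.8,2],[10,-10.4,2.8],[12.5,-13,3.6],[15,-15.6,4.4],[18,-18.7,5.2],[21,-21.9,6],[24,-25,6.5],[25,-26,6.6]],"twist":[0,0,0,0,0,0,1,1.9,1.9,1.9],"fingers":[8.5,8.5,8.5,8.5,8.5,8.5,8.5,8.5,8.5,8.5]}'
python3 -m inch '{"travel":[[0,0,0],[0,0,0],[0,0,0],[0,0,0],[0,0,0],[0,0,0],[0,0,0],[0,0,0],[0,0,0],[0,0,0]],"twist":[0,0,0,0,0,0,0,0,0,0],"fingers":[8.5,8.5,8.5,8.5,8.5,8.5,8.5,8.5,8.5,8.5]}'
python3 - <<'E'
from h import *
s=ctrl.read_state();print(s["eef_pos"],np.degrees(s["tool_rot"]),s["clock"])
d=vision.get_image("wrist");cv2.imwrite("pics/w1.png",d["frame"][:,:,::-1]);print(d["position"],d["orientation"])
print(proj(d,(519.5,-31.8,60)))
cc=proj(d,(725,-89.5,112));print(cc)
for a,b in [(0,22),(0,-22),(-75,22),(-75,-22)]:
    y=np.radians(13.2);print(proj(d,(491.5+a*np.cos(y)-b*np.sin(y),-38.5+a*np.sin(y)+b*np.cos(y),60)))
E
```

```text
clock: 1.28
eef_pos: [319.3, -353.2, 216.4]
tool_rot: [3.141, -0.001, 0.264]
force: [0.9, -0.7, 0.7]
width: 85.3
clock: 2.12
eef_pos: [494.1, -32.9, 149.9]
tool_rot: [-3.139, -0.002, 0.237]
force: [0.5, 0.7, -0.4]
width: 84.9
clock: 2.95
eef_pos: [492.2, -39.2, 150.4]
tool_rot: [-3.142, -0.0, 0.23]
force: [0.5, -0.0, -0.2]
width: 85.5
[492.20714879 -39.15281024 150.36353759] [-1.79999171e+02 -3.26232812e-03  1.31969411e+01] 2.95
[555.49075702 -24.21419501 268.95770975] [ 2.87891687e+00 -5.85109800e-04 -1.34155879e+00]
(np.float64(254.3991612149726), np.float64(159.06943013809925))
(np.float64(512.0678672080676), np.float64(-283.0728275259846))
(np.float64(226.18339212784917), np.float64(195.9382569187928))
(np.float64(283.11661433688573), np.float64(195.86597349983992))
(np.float64(228.69159110899878), np.float64(281.03693826880686))
(np.float64(280.97175426591315), np.float64(280.9663593277971))
```

View pics/w1.png

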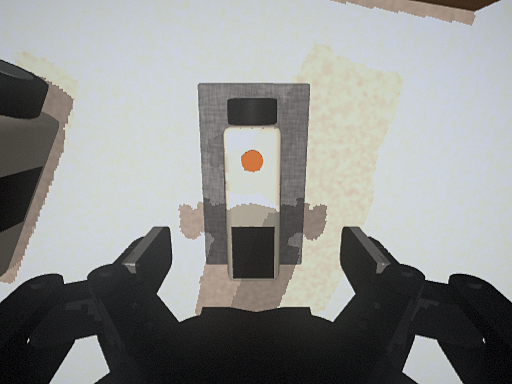

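```bash
python3 -m inch '{"travel":[[0,-0.1,0.6],[0,-0.1,2],[0,-0.1,3.6],[0,-0.1,5.3],[0,-0.1,7],[0,-0.1,8.5],[0,-0.1,9.7],[0,-0.1,10.5],[0,-0.1,10.9],[0,-0.1,10.9]],"twist":[0,0,0,0,0,0,0,0,0,0],"fingers":[8.5,8.5,8.5,8.5,8.5,8.5,8.5,8.5,8.5,8.5]}'
python3 -m inch '{"travel":[[0,0,0],[0,0,0],[0,0,0],[0,0,0],[0,0,0],[0,0,0],[0,0,0],[0,0,0],[0,0,0],[0,0,0]],"twist":[0,0,0,0,0,0,0,0,0,0],"fingers":[8.5,8.5,7,6,5.4,5,4.6,4.2,4,4]}'
python3 -m inch '{"travel":[[0,0,0],[0,0,0],[0,0,0],[0,0,0],[0,0,0],[0,0,0],[0,0,0],[0,0,0],[0,0,0],[0,0,0]],"twist":[0,0,0,0,0,0,0,0,0,0],"fingers":[3.5,3.5,3.5,3.5,3.5,3.5,3.5,3.5,3.5,3.5]}'
python3 - <<'E'
from h import *
d=vision.get_image("side");cv2.imwrite("pics/s2.png",d["frame"][:,:,::-1])
E
```

```text
clock: 3.83
eef_pos: [491.6, -38.0, 40.5]
tool_rot: [-3.141, 0.001, 0.231]
force: [-0.4, 0.1, -0.4]
width: 85.1
clock: 4.67
eef_pos: [492.0, -37.7, 41.6]
tool_rot: [-3.141, -0.0, 0.231]
force: [-1.2, 0.9, 5.2]
width: 43.7
clock: 5.5
eef_pos: [492.0, -37.7, 41.7]
tool_rot: [-3.141, -0.0, 0.231]
force: [0.4, 1.6, 5.8]
width: 43.5
```

View pics/s2.png

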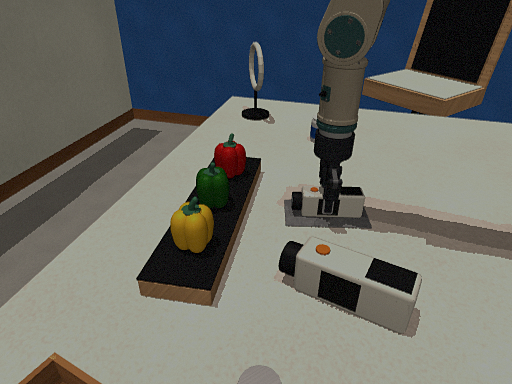

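```bash
python3 -m inch '{"travel":[[0,0,-0.2],[0,0,-0.6],[0,0,-1.2],[0,0,-2],[0,0,-2.8],[0,0,-3.5],[0,0,-4.1],[0,0,-4.5],[0,0,-4.6],[0,0,-4.6]],"twist":[0,0,0,0,0,0,0,0,0,0],"fingers":[3.5,3.5,3.5,3.5,3.5,3.5,3.5,3.5,3.5,3.5]}'
python3 -m inch '{"travel":[[0.1,0.3,0],[0.4,1,0],[0.9,2,0],[1.5,3.1,0],[2.1,4.2,0],[2.7,5.3,0],[3.3,6.4,0],[3.8,7.4,0],[4.2,8.2,0],[4.5,8.8,0]],"twist":[0,0,0,0,0,0,0,0,0,0],"fingers":[3.5,3.5,3.5,3.5,3.5,3.5,3.5,3.5,3.5,3.5]}'
python3 -m inch '{"travel":[[0.3,0.6,0],[0.5,1.1,0],[0.7,1.4,0],[0.8,1.6,0],[0.8,1.6,0],[0.8,1.6,0],[0.8,1.6,0],[0.8,1.6,0],[0.8,1.6,0],[0.8,1.6,0]],"twist":[0,0,0,0,0,0,0,0,0,0],"fingers":[3.5,3.5,3.5,3.5,3.5,3.5,3.5,3.5,3.5,3.5]}'
python3 - <<'E'
from h import *
s=ctrl.read_state();print(s["eef_pos"],s["width"])
for n in("side","top"):
    d=vision.get_image(n);cv2.imwrite(f"pics/{n}3.png",cv2.resize(cv2.convertScaleAbs(d["frame"][100:300,170:390][:,:,::-1] if n=="side" else d["frame"][80:280,230:450][:,:,::-1],alpha=1.5),None,fx=3,fy=3))
E
```

```text
clock: 6.38
eef_pos: [492.2, -38.0, 87.7]
tool_rot: [3.141, -0.001, 0.231]
force: [0.9, -0.2, -3.4]
width: 43.3
clock: 7.22
eef_pos: [556.7, -115.1, 87.1]
tool_rot: [3.141, -0.0, 0.229]
force: [0.2, 0.7, -2.6]
width: 43.5
clock: 8.05
eef_pos: [567.3, -127.0, 87.4]
tool_rot: [-3.142, -0.0, 0.231]
force: [-0.9, 0.7, -2.6]
width: 43.5
[ 567.32826595 -126.97766144   87.37491991] 43.54676812713046
```

View pics/side3.png

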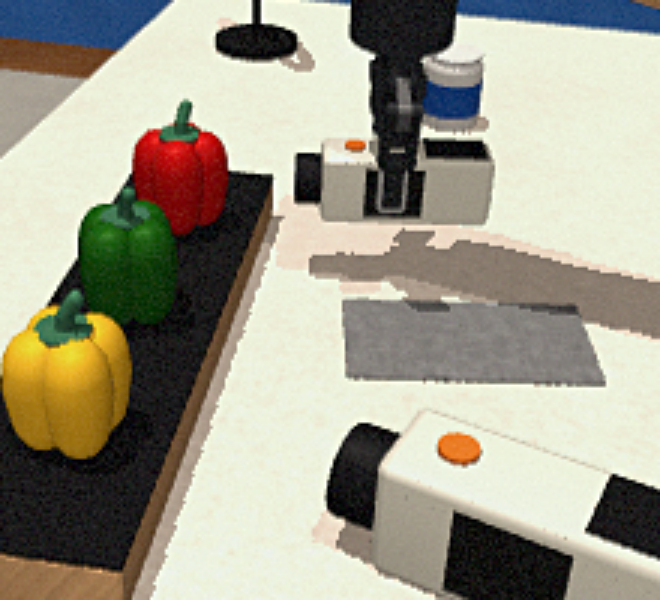

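View pics/top3.png

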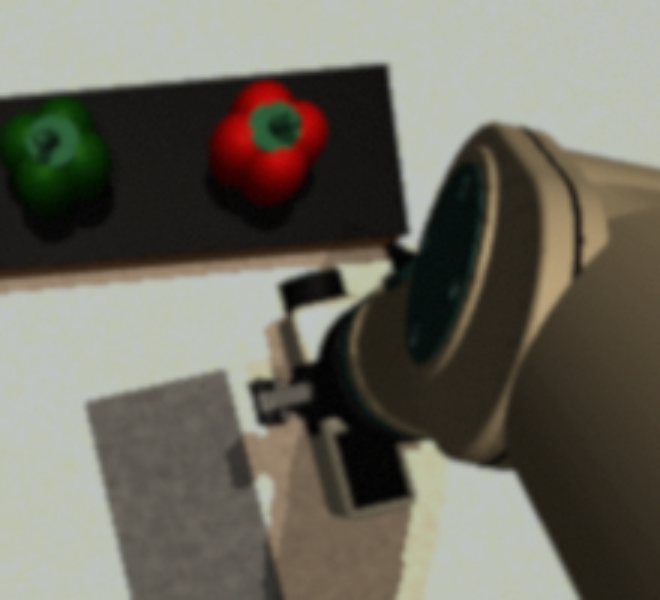

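```bash
python3 - <<'E'
from h import *
y=np.radians(13.2);c=np.array([567.0,-127,78])
def w(a,b,z): return c+[a*np.cos(y)-b*np.sin(y),a*np.sin(y)+b*np.cos(y),z]
for n,x0,y0 in (("side",170,100),("top",230,80)):
    d=vision.get_image(n); im=cv2.imread(f"pics/{n}3.png")
    for q in [(-75,22,28),(-75,-22,28),(55,22,28),(55,-22,28),(-75,22,-28),(55,22,-28),(30,4,28),(75,0,0)]:
        u,v=proj(d,w(*q)); cv2.circle(im,(int((u-x0+.5)*3),int((v-y0+.5)*3)),3,(255,0,255),-1)
    u,v=proj(d,(725,-89.5,78));cv2.circle(im,(int((u-x0+.5)*3),int((v-y0+.5)*3)),4,(255,255,0),-1)
    cv2.imwrite(f"pics/{n}3b.png",im[:, :480])
a=[cv2.imread(f"pics/{n}3b.png")[:,80:480] if n=="top" else cv2.imread(f"pics/{n}3.png")*0 for n in("top",)]
s=cv2.imread("pics/side3b.png")
cv2.imwrite("pics/both3.png",np.hstack([s[:,120:],a[0]]))
E
```

```text
(no output)
```

View pics/both3.png

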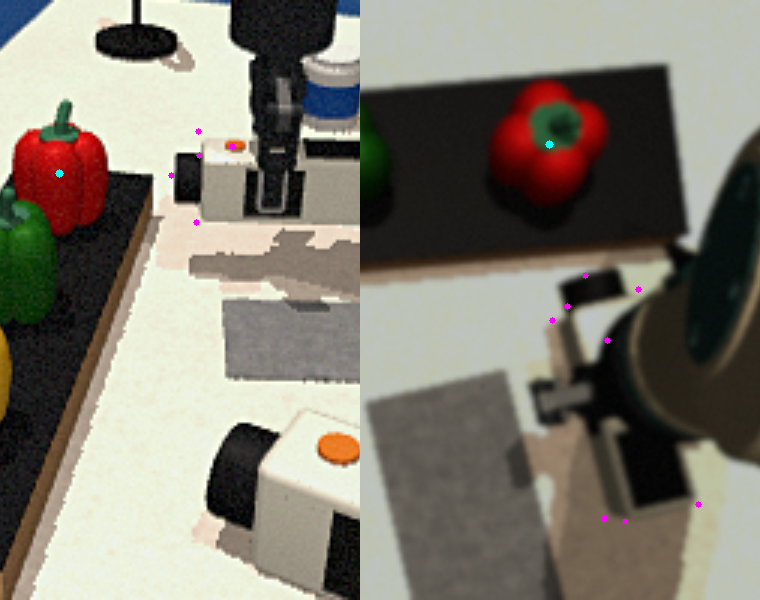

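```bash
for i in 1 2 3; do python3 -m inch '{"travel":[[0,0,0],[0,0,0],[0,0,0],[0,0,0],[0,0,0],[0,0,0],[0,0,0],[0,0,0],[0,0,0],[0,0,0]],"twist":[0,0,0,0,0,0,0,0,0,0],"fingers":[3.5,3.5,3.5,3.5,3.5,3.5,3.5,3.5,3.5,3.5]}'; done
python3 -m inch '{"travel":[[-0.1,-0.3,0],[-0.4,-1,0],[-0.9,-2,0],[-1.5,-3.1,0],[-2.1,-4.2,0],[-2.7,-5.3,0],[-3.3,-6.4,0],[-3.8,-7.4,0],[-4.2,-8.2,0],[-4.5,-8.8,0]],"twist":[0,0,0,0,0,0,0,0,0,0],"fingers":[3.5,3.5,3.5,3.5,3.5,3.5,3.5,3.5,3.5,3.5]}'
python3 -m inch '{"travel":[[-0.3,-0.6,0],[-0.5,-1.1,0],[-0.7,-1.4,0],[-0.8,-1.6,0],[-0.8,-1.6,0],[-0.8,-1.6,0],[-0.8,-1.6,0.2],[-0.8,-1.6,0.6],[-0.8,-1.6,1.2],[-0.8,-1.6,2]],"twist":[0,0,0,0,0,0,0,0,0,0],"fingers":[3.5,3.5,3.5,3.5,3.5,3.5,3.5,3.5,3.5,3.5]}'
python3 -m inch '{"travel":[[0,0,0.7],[0,0,1.3],[0,0,1.7],[0,0,2],[0,0,2.2],[0,0,2.35],[0,0,2.45],[0,0,2.55],[0,0,2.6],[0,0,2.6]],"twist":[0,0,0,0,0,0,0,0,0,0],"fingers":[3.5,3.5,3.5,3.5,3.5,3.5,3.5,3.5,3.5,3.5]}'
```

```text
clock: 9.08
eef_pos: [567.4, -127.2, 87.3]
tool_rot: [3.142, 0.0, 0.231]
force: [-0.5, 0.3, -3.0]
width: 43.4
clock: 9.92
eef_pos: [567.4, -127.2, 87.3]
tool_rot: [-3.142, 0.0, 0.231]
force: [0.5, -0.8, -3.9]
width: 43.5
clock: 10.75
eef_pos: [567.4, -127.2, 87.3]
tool_rot: [3.142, -0.0, 0.231]
force: [0.2, -1.2, -2.1]
width: 43.4
clock: 11.58
eef_pos: [502.5, -50.4, 87.4]
tool_rot: [-3.141, 0.0, 0.232]
force: [0.3, 0.7, -2.1]
width: 43.3
clock: 12.42
eef_pos: [492.4, -38.3, 66.9]
tool_rot: [3.141, -0.001, 0.23]
force: [1.4, 0.8, -2.9]
width: 43.4
clock: 13.25
eef_pos: [492.2, -38.0, 41.7]
tool_rot: [3.142, -0.001, 0.231]
force: [-0.3, 0.6, -0.6]
width: 43.2
```

```bash
python3 -m inch '{"travel":[[0,0,0.05],[0,0,0.05],[0,0,0.05],[0,0,0.05],[0,0,0.05],[0,0,0.05],[0,0,0.05],[0,0,0.05],[0,0,0.05],[0,0,0.05]],"twist":[0,0,0,0,0,0,0,0,0,0],"fingers":[3.5,4.2,4.6,5,5.5,6.5,7.5,8.5,8.5,8.5]}'
python3 -m inch '{"travel":[[0,0,0],[0,0,0],[0,0,0],[0,0,0],[0,0,-0.3],[0,0,-1],[0,0,-2],[0,0,-3.5],[0,0,-5],[0,0,-7]],"twist":[0,0,0,0,0,0,0,0,0,0],"fingers":[8.5,8.5,8.5,8.5,8.5,8.5,8.5,8.5,8.5,8.5]}'
python3 -m inch '{"travel":[[0,0,-2],[0,0,-4],[0,0,-6],[0,0,-7],[0,0,-7],[0,0,-7],[0,0,-7],[0,0,-7],[0,0,-7],[0,0,-7]],"twist":[0,0,0,0,0,0,0,0,0,0],"fingers":[8.5,8.5,8.5,8.5,8.5,8.5,8.5,8.5,8.5,8.5]}'
python3 - <<'E'
from h import *
a=vision.get_image("side")["frame"];b=vision.get_image("wrist")["frame"][:,:,::-1]
cv2.imwrite("pics/fin.png",np.hstack([cv2.resize(a[100:250,180:380][:,:,::-1],(400,300)),cv2.resize(b,(400,300))]))
E
```

```text
clock: 14.08
eef_pos: [492.0, -38.1, 40.8]
tool_rot: [3.142, 0.0, 0.231]
force: [0.1, 0.3, 0.8]
width: 85.4
clock: 14.92
eef_pos: [491.6, -38.0, 111.8]
tool_rot: [-3.141, 0.001, 0.231]
force: [0.9, -0.1, -0.4]
width: 84.9
clock: 15.75
eef_pos: [491.6, -38.0, 180.1]
tool_rot: [-3.141, 0.001, 0.231]
force: [-0.4, 0.3, -0.7]
width: 85.2
```

View pics/fin.png

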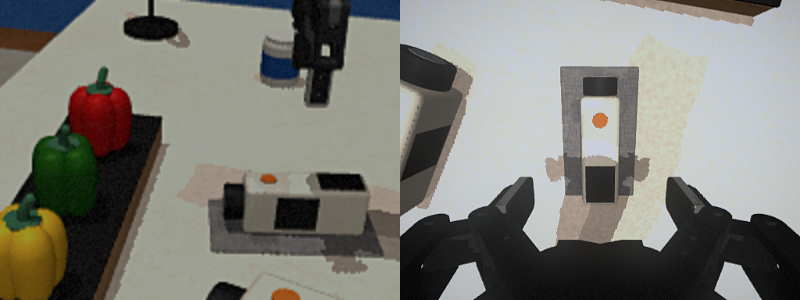

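The side and wrist views show the reader flat on its mat and released. The peppers stand and the gripper is clear.

```bash
python3 -c "
from cell import ctrl
print(ctrl.finish_job())"
```

```text
the job is handed in; nothing more can be done
None
```

I picked up the smaller reader and held its lens level at the middle of the red pepper, about 5 cm from the skin. It was still there for about 2.7 s. I then laid the reader back on its mat, let go, rose clear and handed the job in at about 16 s of the 43 s allowed.

- **Aim:** the tool held steady at [567.4, -127.2, 87.3] mm. I estimated the pepper's middle at about [725, -89.5, 78] mm. Points I projected onto the side and top pictures at the aim agreed with the reader to a few millimetres. The arm hid part of the reader from above, and its body looked slightly shorter than I had assumed.
- **Pepper position:** my first estimate, from the red area alone, was poor, with the two camera rays missing each other by about 10 mm. I replaced it using the pepper's outline and stem base, where the rays agreed to about 2 mm.
- **Putting it back:** I let go with the tool within 1 mm of where it gripped. The last pictures show the reader flat on its mat and the gripper clear. The peppers look undisturbed, but I did not measure their positions again.

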